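Put the battery packs on charge and switch the charger on with its key

TASK

Load the charging case: lay every long battery pack in its left bay and every short pack in its right bay (left and right as seen from the robot), setting them down rather than dropping them. Then fold the right flap fully shut and after it the left flap, whose strip laps over it; last, take the key from its rest, push it fully home in the key switch, turn it clockwise to its stop, and leave it there. Leave the wheel, the screwdriver and the motor alone.

Things in the scene. Friction and masses are not known exactly. Their poses are not given: they have to be found in the camera images.
- case: Grey charging case fixed to the bench: open box 182 (x) by 318 (y) by 70 mm high, walls and floor 6 mm, split at y = 0 by a wall 6 mm thick, 64 mm high, into a left and a right bay. Origin: centre of its underside; x points away from the robot, y left, z up. A black key-switch post, 70 x 70 mm, 100 mm high, stands against its robot side, centred at x = -128 mm, y = 0.
- bay_left (a point): Centre of the left bay's inner floor (6 mm above the bench). The bay is 170 mm (x) by 150 mm (y) inside and 64 mm deep; axes as the case's. For the long packs.
- bay_right (a point): Centre of the right bay's inner floor, same size and axes as the left one. For the short packs.
- flap_left (a joint): Angle (rad) of the left flap: 0 = shut, level over the left bay; 1.57 upright; starts leaning outward at 1.85 to 2.2; stops at 0 and 2.4. Aluminium plate 182 x 158 x 4 mm, hinged on the top of the left (+y) wall; a steel strip on its free edge laps over the right flap. Stiff hinge: it stays where it is left and moves at about 2 N at its edge. The flaps do not obstruct each other.
- flap_right (a joint): Angle (rad) of the right flap, as the left one: 0 = shut, grows as it opens. Same plate without the strip, hinged along the top of the case's right (-y) wall.
- flap_left_hinge (a point): Middle of the left flap's hinge line, 71 mm above the bench, 159 mm left of the case's middle; the line runs along the case's x. The shut flap lies from here to 4 mm higher.
- flap_right_hinge (a point): Middle of the right flap's hinge line, 159 mm right of the case's middle, same height.
- flap_left_edge (a point): Middle of the left flap's free edge, 158 mm from the hinge line.
- flap_right_edge (a point): Middle of the right flap's free edge, 158 mm from the hinge line.
- switch (a joint): Angle (rad) of the brass key-switch plug (37 mm across, axis vertical) in the top of the black post: 0 = off, the slot along the case's x; grows clockwise seen from above, to a stop at 1.3 = on. Stays where it is left (friction 0.06 Nm).
- switch_slot (a point): Centre of the slot's mouth, on the plug's top face, 100 mm above the bench. The slot is 20 x 10 mm at its narrow part with a 1.5 mm chamfer, 42 mm deep; it is long along this frame's x and turns with the plug.
- key: Large key, 60 g, upright with its blade in a wooden rest block (60 x 50 x 46 mm, slot 44 mm deep). Origin: centre of the underside of its black grip, 46 mm above the bench at the start. Grip 34 (x) by 14 (y) by 44 mm high; steel blade below it 18 (x) by 8 (y) by 40 mm long, the last 3 mm 13 x 5 mm. Either way round fits. Fully home, the grip rests on the plug and the origin is at switch_slot.
- long1: Long battery pack, black with a grey middle, 120 mm (x) by 36 mm (y) by 30 mm (z), about 280 g, lying flat on the bench at the start. Origin: its centre (15 mm above the bench). May be absent.
- long2: Long battery pack, black with a grey middle, 120 mm (x) by 36 mm (y) by 30 mm (z), about 280 g, lying flat on the bench at the start. Origin: its centre (15 mm above the bench). May be absent.
- short1: Short battery pack, black with a grey middle, 64 mm (x) by 36 mm (y) by 30 mm (z), about 150 g, lying flat on the bench at the start. Origin: its centre (15 mm above the bench). May be absent.
- short2: Short battery pack, black with a grey middle, 64 mm (x) by 36 mm (y) by 30 mm (z), about 150 g, lying flat on the bench at the start. Origin: its centre (15 mm above the bench). May be absent.
- short3: Short battery pack, black with a grey middle, 64 mm (x) by 36 mm (y) by 30 mm (z), about 150 g, lying flat on the bench at the start. Origin: its centre (15 mm above the bench). May be absent.
- short4: Short battery pack, black with a grey middle, 64 mm (x) by 36 mm (y) by 30 mm (z), about 150 g, lying flat on the bench at the start. Origin: its centre (15 mm above the bench). May be absent.
- spare_wheel: Bystander: skateboard wheel 83 mm across and 52 mm high, lying flat beyond the packs. Origin: centre of its underside.
- screwdriver: Bystander: screwdriver 200 mm long, lying beyond the case. Origin: under it, z up.
- motor: Bystander: dark steel motor can, 60 mm across, 60 mm high, standing beyond the case on the right. Origin: centre of its underside.

How it is judged:
By the outcome, as a careful person would: the job done as asked, in the order asked, and still so for the second after the job is handed in, with the robot touching nothing.
Of long1, long2 only 1 to 2 are there at a start; the rules pass over those that are not, and their reading is None.
Of short1, short2, short3, short4 only 2 to 4 are there at a start; the rules pass over those that are not, and their reading is None.
At some moment in a run one of long1, long2, short1, short2, short3, short4 may be knocked a few centimetres aside while the robot is not near it.
It also fails if it takes over 210 s, if anything falls off the work surface, if the arm or the gripper's body presses on something with over 40 N, if the wrist force passes 120 N, or if a joint passes its speed limit or range.

ROBOT

A 6-joint arm with a two-finger parallel gripper is mounted at the origin on the work surface. World frame = base frame: x ahead of the robot, y to its left, z up, the work surface at z = 0. Lengths are in m, angles in rad, forces in N, time in s.
With the tool pointing down it reaches from about 0.375 to 0.925 m from the base axis. Payload 5.7 kg.
Tool frame: the origin (TCP) lies at the very end of the fingers, on their centre line; the grasp point (between the pads) lies bot.tcp_to_grasp behind it (bot.tcp_to_grasp is the distance from the TCP to the grasp point, in m); z points along the fingers, y is the line along which they close (so a half turn about z gives the same grasp; the last joint's range is limited). The gripper opens to 85 mm and grips with 20 to 120 N. Pads are 22 mm wide; open, the fingers measure 114 mm over their backs; the gripper's body (76 mm by 85 mm) begins 54 mm behind the grasp point. The pads swing forward as they close: fully open they stand 13 mm farther back than shut.
Start: joints at [-0.115, 0.359, 1.51, -0, 1.272, -0.115], TCP at [0.6, -0, 0.231] pointing down, gripper open.
Joint ranges: [-2.97, 2.97], [-1.01, 2.36], [0.21, 2.38], [-0.96, 4.11], [0.2, 2.71], [-2.98, 2.98]. Speed limits (rad/s): [2.39, 2.39, 3.14, 3.14, 3.14, 3.14].

INTERFACE

Orientations are given as a unit quaternion [w, x, y, z].
In Python, from bench import bot, eyes, workorder, monitor gives the robot as it stands. Calls block until the motion is done:
- bot.goto(position, orientation): joint-space move of the TCP to a pose.
- bot.move_straight(position, rot=None, speed=0.15, stop_force=None): straight line of the TCP; rot=None keeps the orientation; speed is the mean speed in m/s. With stop_force (N) it stops when the force on the tool has changed by that much, and returns True; else False.
- bot.move_joints(angles): joint-space move.
- bot.gripper_open() and bot.close(f_grip=None): open the fingers fully, or close them until they stop; f_grip is the grip in N (None keeps the last).
- bot.dwell(seconds).
- bot.solve_ik(position, orientation): joint angles nearest the present ones, or None.
- eyes.get_image(name): name is "scene" or "side" or "wrist"; returns the picture (420x560x3 uint8, red, green, blue); there is no depth.
- eyes.camera_info(name): a dict with "K" (3x3 intrinsics, pixels), "R" (3x3) and "t" (3): a world point X has camera coordinates R X + t. Camera axes: x right, y down, z forward; pixel columns grow to the right and rows downward; lengths in m; the calibration is good to about 2 mm. A picture is of the moment at which its call begins: read the wrist's pose just before it. camera_info takes no time and is no camera call; for the wrist camera it gives the pose at the moment of the call.
A pose or a line that the arm cannot do raises bot.PlanningError and nothing moves.
- workorder.job_done(): hands the job in; it is judged then, once.
Readings, each from a call of its own:
- monitor.read_t(): time.
- monitor.read_joints(): joint angles.
- monitor.read_qd(): joint speeds.
- monitor.read_joint_torque(): joint torques, N m.
- monitor.read_eef_pos(): TCP position.
- monitor.read_tool_rot(): TCP orientation.
- monitor.read_force(): force on the tool from outside, world axes, zero at the start.
- monitor.read_ft_torque(): the same for the moment, N m.
- monitor.read_gripper_width(): finger opening in m.
- monitor.read_grasp_force(): force on a finger pad.
Only numpy, scipy, OpenCV 4.12 (cv2) and the standard library are available. Lean on these libraries where they do the work, as an engineer would, in place of code of your own. Each camera call takes 0.05 s, during which the arm holds its last target. There are 200 camera calls.

## Working session

There is one attempt and no reset: what is moved stays moved. The work goes in short steps, each a Python script; the robot and the scene stay as the last script left them, time stands still between calls to the robot, and variables do not carry over. Pictures are saved under pics/ and viewed, at most 14 in all, crops included, and the job is handed in when it is done.

```bash
ls; mkdir -p pics
python3 - <<'E'
from bench import bot, eyes, workorder, monitor
import cv2, numpy as np
for n in ("scene","side","wrist"):
    c=eyes.camera_info(n); im=eyes.get_image(n); cv2.imwrite(f"pics/a_{n}.png",im[:,:,::-1])
    print(n,np.round(c["K"],1).tolist(),np.round(c["R"],3).tolist(),np.round(c["t"],3).tolist(), np.round(-c["R"].T@c["t"],3))
print(bot.tcp_to_grasp,monitor.read_t(),monitor.read_tool_rot())
E
```

```text
pics
scene [[391.0, 0.0, 286.5], [0.0, 391.0, 205.3], [0.0, 0.0, 1.0]] [[0.556, 0.831, 0.011], [0.558, -0.363, -0.746], [-0.616, 0.42, -0.666]] [-0.35, -0.251, 1.462] [ 1.235 -0.415  0.79 ]
side [[393.8, 0.0, 274.3], [0.0, 393.8, 213.2], [0.0, 0.0, 1.0]] [[0.919, -0.394, 0.005], [-0.279, -0.659, -0.698], [0.279, 0.64, -0.716]] [-0.517, 0.259, 0.737] [ 0.342 -0.505  0.711]
wrist [[337.1, 0.0, 280.9], [0.0, 337.1, 207.8], [0.0, 0.0, 1.0]] [[1.0, -0.0, -0.002], [0.0, -0.945, 0.327], [-0.002, -0.327, -0.945]] [-0.599, -0.043, 0.381] [0.6   0.084 0.373]
0.0187 0.15 [-5.69370875e-04  7.07098722e-01  7.07114459e-01 -4.63017912e-04]
```

View pics/a_scene.png

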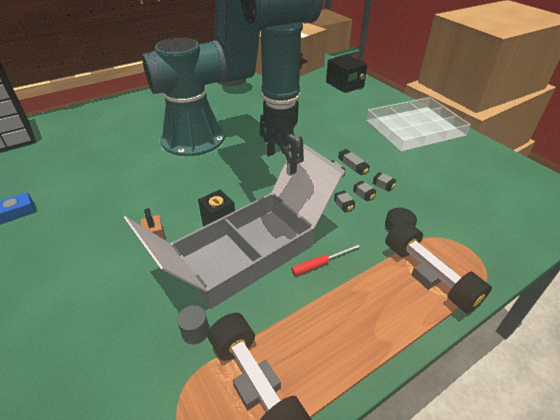

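View pics/a_side.png

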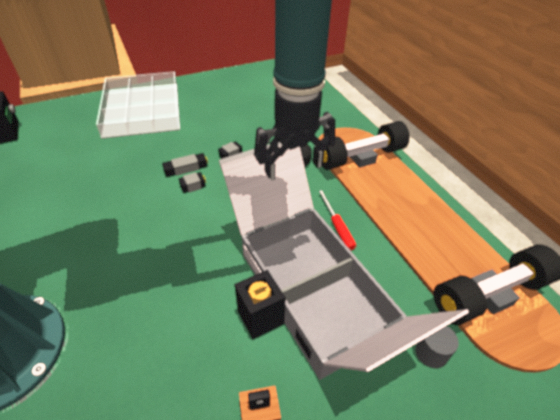

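View pics/a_wrist.png

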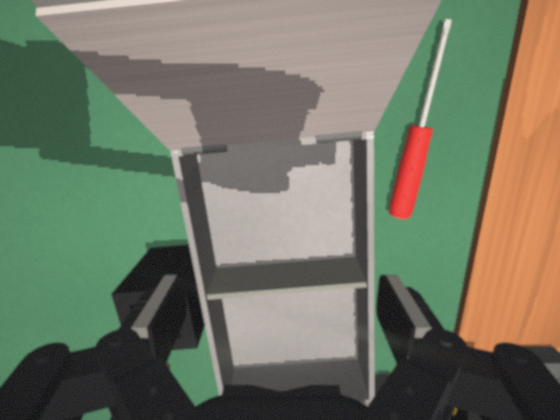

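Scene and side show the case at about x=0.6, with its flaps open. The packs lie to the left of the left flap: in scene, a long one at (353,160) and shorts at (345,200), (365,190), (385,181). The key rest is at (152,225) and the post at (215,205). In the wrist view, the case's partition is near (285,280).

```bash
cat > h.py <<'E'
from bench import bot, eyes, workorder, monitor
import cv2, numpy as np
from scipy.spatial.transform import Rotation as Ro
def ray(c,uv,z):
    d=c["R"].T@np.linalg.inv(c["K"])@np.array([uv[0],uv[1],1.]); o=-c["R"].T@c["t"]
    return o+d*(z-o[2])/d[2]
def proj(c,X):
    p=c["K"]@(c["R"]@np.asarray(X,float)+c["t"]); return p[:2]/p[2]
def tri(obs):   # [(caminfo,uv)...] -> point, residual (m)
    A=np.zeros((3,3));b=np.zeros(3);L=[]
    for c,uv in obs:
        d=c["R"].T@np.linalg.inv(c["K"])@np.array([uv[0],uv[1],1.]);d/=np.linalg.norm(d);o=-c["R"].T@c["t"]
        P=np.eye(3)-np.outer(d,d);A+=P;b+=P@o;L.append((P,o))
    X=np.linalg.solve(A,b);return X,max(np.linalg.norm(P@(X-o)) for P,o in L)
def down(yaw):  # tool z down, tool y (closing line) at angle yaw from world x
    y=np.array([np.cos(yaw),np.sin(yaw),0]);z=np.array([0,0,-1.]);x=np.cross(y,z)
    q=Ro.from_matrix(np.c_[x,y,z]).as_quat();return np.r_[q[3],q[:3]]
def snap(n,name=None):
    c=eyes.camera_info(n);im=eyes.get_image(n)[:,:,::-1].copy()
    if name: cv2.imwrite(f"pics/{name}.png",im)
    return c,im
E
python3 - <<'E'
from h import *
c=eyes.camera_info("scene");s=eyes.camera_info("side")
for uv in [(353,160),(345,200),(365,190),(385,181),(401,220),(335,166)]: print(uv,ray(c,uv,.03).round(3),proj(s,ray(c,uv,.03)).round())
print("side",[ray(s,uv,.03).round(3) for uv in [(185,164),(193,183),(231,149)]])
print("key",ray(c,(150,214),.08).round(3),ray(s,(259,398),.09).round(3), "post",ray(c,(216,201),.1).round(3),ray(s,(260,291),.1).round(3))
E
```

```text
(353, 160) [0.463 0.38  0.03 ] [187. 162.]
(345, 200) [0.607 0.224 0.03 ] [256. 183.]
(365, 190) [0.604 0.306 0.03 ] [244. 165.]
(385, 181) [0.605 0.389 0.03 ] [235. 148.]
(401, 220) [0.759 0.3   0.03 ] [296. 153.]
(335, 166) [0.457 0.307 0.03 ] [192. 178.]
side [array([0.456, 0.373, 0.03 ]), array([0.455, 0.287, 0.03 ]), array([0.594, 0.389, 0.03 ])]
key [ 0.41  -0.289  0.08 ] [ 0.409 -0.3    0.09 ] post [ 0.479 -0.128  0.1  ] [ 0.478 -0.13   0.1  ]
```

Run:
```python
from h import *
np.set_printoptions(suppress=True)
bot.move_straight([.6,0,.33],speed=.3)
q=down(0.)
bot.goto([.53,.30,.33],q); print(monitor.read_t(),monitor.read_joints())
snap("wrist","p1")
bot.goto([.53,.18,.33],q); snap("wrist","p2"); print(monitor.read_t())
```

```text
1.8 [ 0.40031485  0.30306125  1.35029687 -0.00082267  1.48913921  0.40116068]
2.45
```

View pics/p1.png

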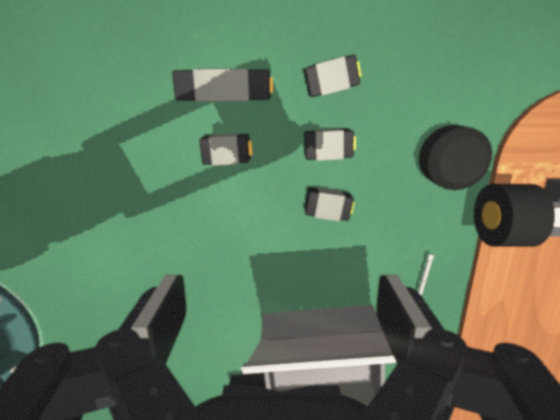

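p1 shows one long pack at (222,84) and four shorts at (227,149), (332,75), (330,144) and (329,205). The spare wheel is at (455,156), and the left flap is below at (315,345).

```bash
cat >> h.py <<'E'
def packs(c,im,z=.015):
    hsv=cv2.cvtColor(im,cv2.COLOR_BGR2HSV);h,s,v=cv2.split(hsv)
    m=((h<50)|(h>95)|(s<60)).astype(np.uint8)*255
    m=cv2.morphologyEx(m,cv2.MORPH_OPEN,np.ones((3,3),np.uint8));m=cv2.morphologyEx(m,cv2.MORPH_CLOSE,np.ones((5,5),np.uint8))
    out=[]
    for k in cv2.findContours(m,cv2.RETR_EXTERNAL,cv2.CHAIN_APPROX_NONE)[0]:
        if cv2.contourArea(k)<250: continue
        P=np.array([ray(c,p,z)[:2] for p in k[:,0]]).astype(np.float32)
        (cx,cy),(a,b),th=cv2.minAreaRect(P)
        if a<b: a,b,th=b,a,th+90
        if not(.025<b<.06 and .05<a<.15): continue
        th=np.deg2rad((th+90)%180-90)
        out.append((cx,cy,th,a,b,proj(c,[cx,cy,z])))
    return out
E
cat > cur.py <<'E'
from h import *
E
python3 - <<'E'
from h import *
np.set_printoptions(suppress=True,precision=3)
R0=eyes.camera_info("wrist")  # now at p2 pose
c2=R0; c1=dict(R0); 
o=-c2["R"].T@c2["t"]+np.array([0,.12,0]); c1["t"]=-c2["R"]@o
A=packs(c1,cv2.imread("pics/p1.png"));B=packs(c2,cv2.imread("pics/p2.png"))
for a in A:
    b=min(B,key=lambda b:np.hypot(a[0]-b[0],a[1]-b[1])) if B else None
    print(np.array(a[:5]),a[5],'|',np.array(b[:5]), *tri([(c1,a[5]),(c2,b[5])]))
E
```

```text
[ 0.601  0.23  -0.12   0.069  0.047] [329.896 204.456] | [ 0.6    0.232 -0.143  0.07   0.04 ] [0.599 0.232 0.021] 0.00034486954299548856
[0.457 0.309 0.065 0.071 0.043] [226.599 149.463] | [0.456 0.312 0.049 0.07  0.041] [0.458 0.311 0.026] 0.0003832667275119008
[0.597 0.315 0.044 0.069 0.042] [330.423 144.388] | [0.596 0.319 0.057 0.069 0.041] [0.595 0.317 0.026] 0.0006172559112628553
[ 0.457  0.391 -0.002  0.127  0.04 ] [223.26   84.748] | [0.456 0.312 0.049 0.07  0.041] [ 0.311  0.407 -0.887] 0.0015596192766074816
[0.597 0.402 0.248 0.069 0.04 ] [333.43   75.592] | [0.596 0.319 0.057 0.069 0.041] [ 0.747  0.444 -1.027] 0.0018279096807567031
```

View pics/p2.png

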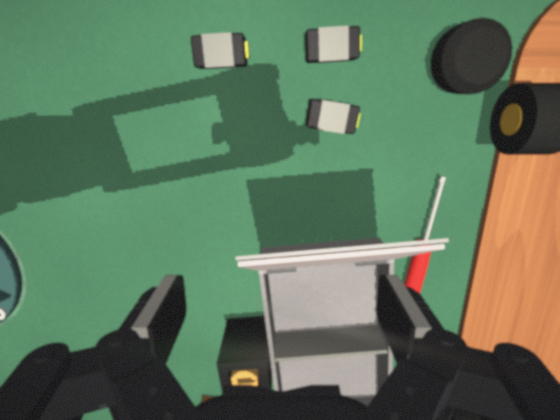

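```bash
python3 - <<'E'
from h import *
import pickle
D={}
for n,p in {"q1":[.54,0.02,.36],"q2":[.5,-.13,.36],"q3":[.46,-.2,.33]}.items():
    bot.goto(p,down(0.)); D[n]=snap("wrist",n)[0]
pickle.dump(D,open("cams.pkl","wb")); print(monitor.read_t())
E
python3 -c "
import cv2,numpy as np
a=cv2.imread('pics/q1.png');b=cv2.imread('pics/q3.png')
cv2.imwrite('pics/q13.png',cv2.resize(np.vstack([a[:400],b[:400]]),None,fx=.75,fy=.75))"
```

```text
4.3917
```

View pics/q13.png

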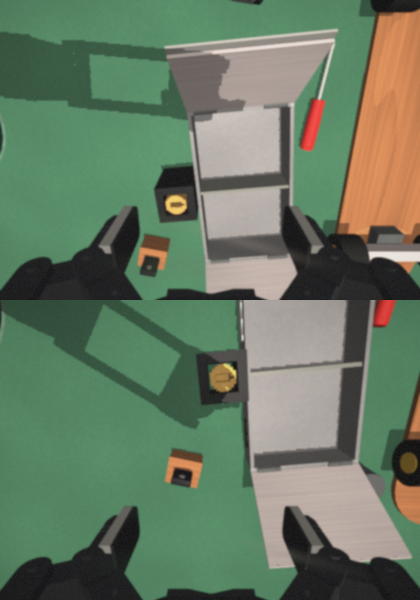

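View pics/q2.png

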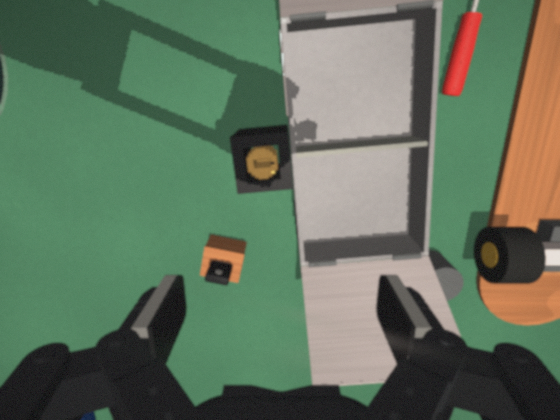

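q2 shows the whole case. Its robot-side rim runs (285,20)→(303,262), the partition is at (297,152)–(425,144), the brass plug is at (263,163) and the key grip is at (219,270) in its orange rest. The motor is at (445,277). Next I'll measure the plug, rim and key.

Run:
```python
from h import *
import pickle
np.set_printoptions(suppress=True,precision=4)
D=pickle.load(open("cams.pkl","rb"))
def blob(im,lo,hi,amin,near=None):
    m=cv2.inRange(cv2.cvtColor(im,cv2.COLOR_BGR2HSV),np.array(lo),np.array(hi));m=cv2.morphologyEx(m,cv2.MORPH_CLOSE,np.ones((5,5)))
    ks=[k for k in cv2.findContours(m,cv2.RETR_EXTERNAL,cv2.CHAIN_APPROX_NONE)[0] if amin<cv2.contourArea(k)<3000]
    return ks
plug=[];
for n in D:
    im=cv2.imread(f"pics/{n}.png")
    for k in blob(im,(16,110,90),(32,255,255),200):
        (cx,cy),r=cv2.minEnclosingCircle(k);print(n,"brass",cx,cy,r,ray(D[n],(cx,cy),.1))
        if abs(ray(D[n],(cx,cy),.1)[0]-.48)<.04: plug.append((D[n],(cx,cy)))
    for k in blob(im,(5,120,60),(15,255,255),300):
        P=np.array([ray(D[n],p,.046)[:2] for p in k[:,0]],np.float32);print(n,"orange",cv2.minAreaRect(P))
print("plug",tri(plug))
c=D["q2"]; im=cv2.imread("pics/q2.png"); g=cv2.cvtColor(im,cv2.COLOR_BGR2GRAY)
# outer robot-side rim edge and far rim edge: column transitions in saturation
s=cv2.cvtColor(im,cv2.COLOR_BGR2HSV)[:,:,1].astype(int)
L=[];Rr=[]
for r in list(range(25,120,5))+list(range(200,255,5)):
    row=s[r]; L.append((next(u for u in range(270,330) if row[u]<70 and row[u+1]<70),r))
for r in range(30,250,5):
    u=next((u for u in range(460,400,-1) if s[r][u]<70 and s[r][u-1]<70),None)
    if u: Rr.append((u,r))
for nm,E in (("near",L),("far",Rr)):
    P=np.array([ray(c,p,.07)[:2] for p in E],np.float32); vx,vy,x0,y0=cv2.fitLine(P,cv2.DIST_HUBER,0,.01,.01).ravel()
    print(nm,"yaw",np.degrees(np.arctan2(vy,vx)),x0,y0,"x at y=-.13",x0+(-.13-y0)*vx/vy)
print("partition",ray(c,(297,152),.07),ray(c,(425,144),.07))
print("hinge line R",ray(c,(303,262),.071),ray(c,(427,255),.071))
```

```text
q1 brass 234.6896514892578 269.89654541015625 16.440275192260742 [ 0.4777 -0.1227  0.1   ]
q1 orange ((0.4133213460445404, -0.27712613344192505), (0.08199208229780197, 0.059178948402404785), 77.224853515625)
q2 brass 489.0 254.5 11.672718048095703 [ 0.7762 -0.2493  0.1   ]
q2 brass 262.97369384765625 161.9736785888672 17.48395538330078 [ 0.4785 -0.1254  0.1   ]
q2 orange ((0.41191303730010986, -0.28386420011520386), (0.06916680186986923, 0.058979447931051254), 77.4012680053711)
q3 brass 545.0 217.0 12.649210929870605 [ 0.7713 -0.255   0.1   ]
q3 brass 297.6467590332031 103.35022735595703 19.353540420532227 [ 0.4776 -0.1269  0.1   ]
q3 orange ((0.8308994174003601, -0.352797269821167), (0.04888582229614258, 0.11307279020547867), 15.062164306640625)
q3 orange ((0.41128143668174744, -0.28669309616088867), (0.06352552771568298, 0.05887619033455849), 77.13392639160156)
q3 orange ((0.7981759905815125, -0.18563339114189148), (0.025203395634889603, 0.10001110285520554), 15.062165260314941)
plug (array([ 0.4776, -0.1268,  0.0931]), np.float64(0.0010010258829321746))
near yaw -84.25795 0.5068264 -0.08286149 x at y=-.13 0.5115664
far yaw -84.69027 0.6948478 -0.09576366 x at y=-.13 0.6980297
partition [ 0.5208 -0.1184  0.07  ] [ 0.6837 -0.1082  0.07  ]
hinge line R [ 0.5318 -0.2761  0.071 ] [ 0.708  -0.2649  0.071 ]
```

```bash
cat >> h.py <<'E'
YAW=np.deg2rad(5.4); C0=np.array([.604,-.1137])
def case(x,y): c,s=np.cos(YAW),np.sin(YAW); return C0+np.array([c*x-s*y,s*x+c*y])
def best(p,yaw):
    o=[]
    for k in (-1,0,1):
        q=down(yaw+k*np.pi); j=bot.solve_ik(p,q)
        if j is not None: o.append((abs(j[5]),k,q))
    return min(o,key=lambda t:t[0])[2]
def see():
    bot.goto([.53,.30,.33],down(0.)); return packs(*snap("wrist"))
def pick(kind,near):
    P=[p for p in see() if (p[3]>.1)==(kind=="long")]
    p=min(P,key=lambda p:np.hypot(p[0]-near[0],p[1]-near[1]))
    print(kind,np.round(p[:5],3),"seen",len(P))
    y=p[1]+.002; yaw=p[2]+(np.pi/2 if kind=="long" else 0); q=best([p[0],y,.15],yaw)
    bot.goto([p[0],y,.15],q); bot.move_straight([p[0],y,.003],speed=.12)
    bot.close(40); w=monitor.read_gripper_width(); print("width",round(w,4))
    bot.move_straight([p[0],y,.30],speed=.25); print("held",round(monitor.read_gripper_width(),4),round(monitor.read_grasp_force(),1))
    return w
def place(cx,cy):
    p=case(cx,cy); q=best([*p,.3],YAW+np.pi/2)
    bot.goto([*p,.30],q); bot.move_straight([*p,.035],speed=.15)
    hit=bot.move_straight([*p,.004],speed=.03,stop_force=4)
    print("set",hit,np.round(monitor.read_eef_pos(),4)); bot.gripper_open(); bot.move_straight([*p,.30],speed=.25)
    print("t",monitor.read_t())
E
python3 - <<'E'
from h import *
pick("long",(.457,.391)); place(0,.078)
pick("short",(.60,.231)); place(60,-.078) if 0 else place(.060,-.078)
snap("scene","s1"); snap("side","s1b")
E
```

```text
long [ 0.457  0.391 -0.001  0.127  0.04 ] seen 1
width 0.0354
held 0.0353 41.0
set True [ 0.5963 -0.0361  0.0094]
t 17.2917
short [ 0.6    0.229 -0.148  0.07   0.047] seen 4
width 0.0633
held 0.0633 44.5
set True [ 0.6708 -0.1856  0.01  ]
t 28.4583
```

View pics/s1b.png

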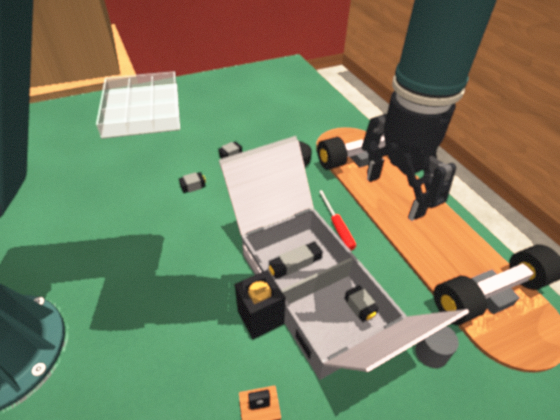

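The long pack lies in the left bay at (295,258) and the first short in the right bay at (362,302). Both contacts were at bay-floor height. Next are the other three shorts.

Run:
```python
from h import *
pick("short",(.596,.317)); place(.020,-.078)
pick("short",(.597,.402)); place(-.020,-.078)
pick("short",(.457,.31)); place(-.060,-.078)
print("left on bench",[np.round(p[:5],3) for p in see()])
bot.goto([.54,0.0,.36],down(0.)); snap("wrist","r1")
```

```text
short [ 0.597  0.315 -0.002  0.068  0.042] seen 3
width 0.0633
held 0.0627 44.3
set True [ 0.6309 -0.1893  0.0099]
t 40.5083
short [0.628 0.413 0.253 0.07  0.04 ] seen 2
width 0.0631
held 0.0632 45.2
set True [ 0.5911 -0.1931  0.0101]
t 52.9083
short [0.457 0.308 0.073 0.071 0.043] seen 1
width 0.0633
held 0.0635 44.2
set True [ 0.5513 -0.1969  0.0098]
t 64.8667
left on bench []
```

View pics/r1.png

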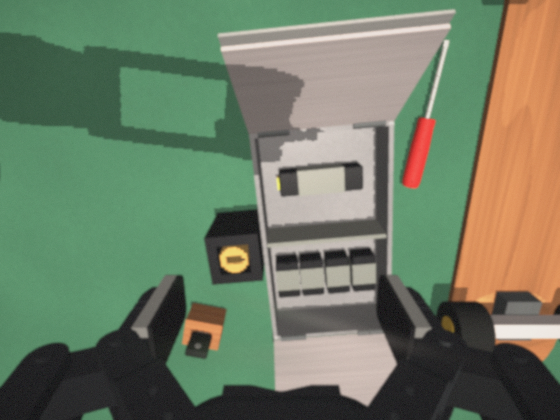

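All five packs are laid in the case: the long at (320,180), the four shorts at (288–363,272). Nothing is left on the bench (one was knocked and handled). Next, the flaps.

```bash
cat >> h.py <<'E'
def shut(sg):  # sg=+1 left flap, -1 right flap
    q=down(YAW); bot.close(20)
    P=lambda ry,z: [*case(0,sg*(.159-ry+.011)),z]   # ry: inner corner's distance from hinge toward centre
    bot.goto(P(-.15,.34),q); bot.move_straight(P(-.15,.17),speed=.25)
    n=[bot.move_straight(P(-.004,.17),speed=.08,stop_force=25)]
    for d in (80,70,60,50,40,30,22,15,9,4):
        t=np.deg2rad(d); r=.10+.035*min(1,(90-d)/45)
        n.append(bot.move_straight(P(r*np.cos(t)-.004*np.sin(t),.071+r*np.sin(t)+.004*np.cos(t)),speed=.1,stop_force=25))
    f=bot.move_straight(P(.135,.068),speed=.02,stop_force=12)
    print(n,"press",f,np.round(monitor.read_eef_pos(),4),np.round(monitor.read_force(),1))
    bot.move_straight(P(.135,.34),speed=.3); print("t",monitor.read_t())
E
python3 - <<'E'
from h import *
shut(-1)
snap("scene","f1"); snap("side","f2")
import numpy as np
cv2.imwrite("pics/f12.png",np.vstack([cv2.imread("pics/f1.png")[100:400],cv2.imread("pics/f2.png")[100:400]]))
E
```

```text
[True, True, True, True, True, True, True, True, True, False, False] press True [ 0.6077 -0.1489  0.0753] [-2.6  0.5  7.8]
t 79.1667
```

View pics/f12.png

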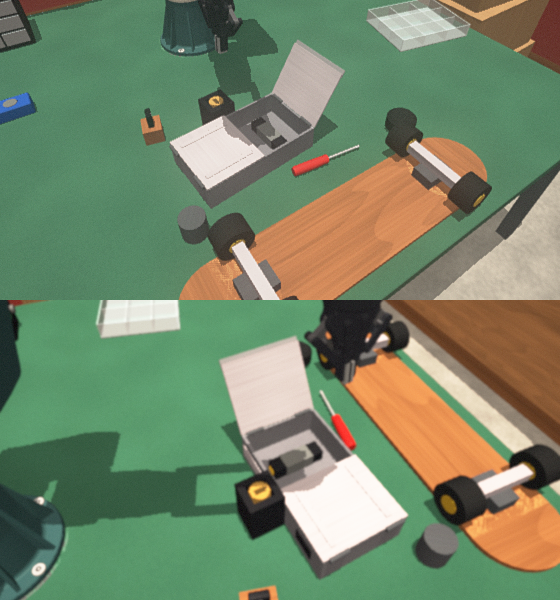

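The right flap is shut: in scene, its plate lies level at (205,150), and the press contact was at z=0.075. The left flap is next, at a slower speed.

```bash
sed -i 's/speed=.08,stop_force=25/speed=.05,stop_force=25/; s/,speed=.1,stop_force=25)/,speed=.05,stop_force=25)/' h.py
python3 - <<'E'
from h import *
shut(1)
# look at key and post from above with the closing line across the key
import pickle
D={}
for n,p in {"k1":[.50,-.22,.34],"k2":[.46,-.22,.27]}.items():
    q=best(p,np.pi/2); bot.goto(p,q); D[n]=snap("wrist",n)[0]; print(monitor.read_joints(),-D[n]["R"].T@D[n]["t"])
pickle.dump(D,open("cams2.pkl","wb")); snap("scene","f3")
cv2.imwrite("pics/k12.png",np.hstack([np.vstack([cv2.imread("pics/k1.png"),cv2.imread("pics/k2.png")])]) [:, :][::1][:840])
a=cv2.imread("pics/k1.png");b=cv2.imread("pics/k2.png");c=cv2.imread("pics/f3.png")
cv2.imwrite("pics/k12.png",cv2.resize(np.vstack([np.hstack([a,b]),np.hstack([c,c*0])]),(800,600)))
print(monitor.read_t())
E
```

```text
[True, True, True, True, False, False, False, False, False, False, False] press True [ 0.601  -0.0788  0.075 ] [-1.6  0.5  8. ]
t 92.5833
[-5.40368768e-01  1.99963253e-01  1.46706905e+00  2.44664841e-04
  1.47560737e+00  1.02886070e+00] [ 0.584402   -0.21969551  0.48164086]
[-5.81045547e-01  1.92874406e-01  1.64482548e+00  3.64470583e-04
  1.30189624e+00  9.89213371e-01] [ 0.54430389 -0.21966954  0.41216923]
94.4
```

View pics/k12.png

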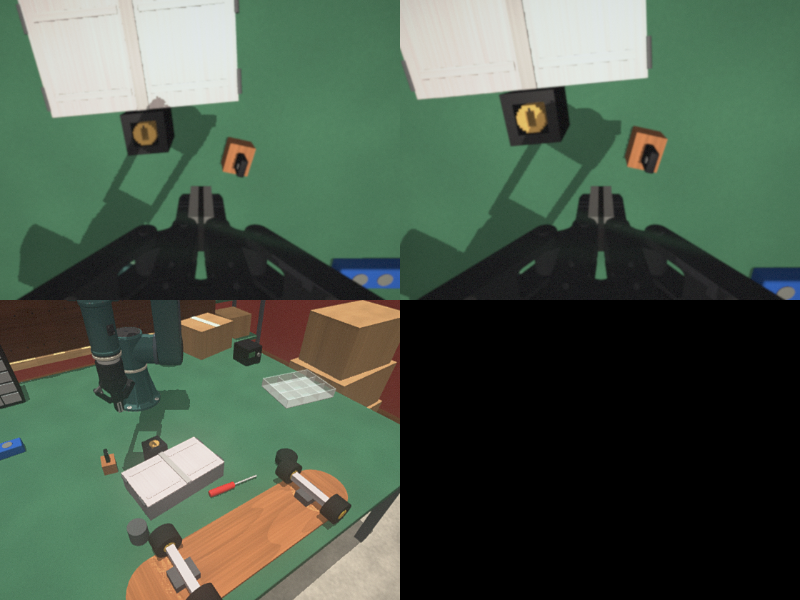

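Both flaps are shut: in the scene inset, the lid is flat at (172,475) with the strip over the seam. In k1, the plug is at (145,132) in the half-size view, the key block is at (240,157), and the key is turned about -13°. Close views of the key and plug come next.

Run:
```python
from h import *
import pickle
D={}
bot.gripper_open()
for n,p in {"m1":[.42,-.275,.20],"m2":[.42,-.315,.20],"m3":[.478,-.126,.21],"m4":[.478,-.096,.21],"m5":[.478,-.156,.21]}.items():
    q=best(p,np.pi/2); bot.goto(p,q); bot.dwell(.2); D[n]=snap("wrist",n)[0]
pickle.dump(D,open("cams3.pkl","wb")); print(monitor.read_t())
for n,X in (("m1",(.41,-.295,.08)),("m2",(.41,-.295,.08)),("m3",(.478,-.126,.1)),("m4",(.478,-.126,.1))): print(n,proj(D[n],X))
t=[]
for n,X in (("m1",(.41,-.29,.08)),("m2",(.41,-.29,.08)),("m3",(.478,-.126,.1)),("m4",(.478,-.126,.1))):
    u,v=proj(D[n],X).astype(int); im=cv2.imread(f"pics/{n}.png"); x0=max(0,min(430,u-65));y0=max(0,min(320,v-50)); print(n,x0,y0); t.append(cv2.resize(im[y0:y0+100,x0:x0+130],None,fx=3,fy=3,interpolation=cv2.INTER_NEAREST))
cv2.imwrite("pics/mm.png",np.vstack([np.hstack(t[:2]),np.hstack(t[2:])]))
```

```text
98.6
m1 [304.35793562 213.10227511]
m2 [257.66514665 211.71091259]
m3 [278.83269293 204.11905633]
m4 [317.63992768 204.33575015]
m1 233 163
m2 186 161
m3 213 154
m4 252 154
```

View pics/mm.png

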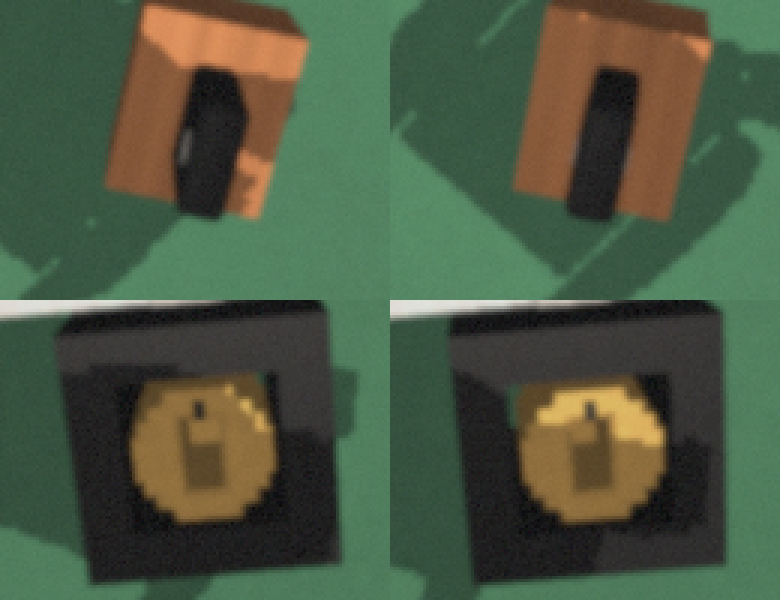

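m1/m2 (top row) show the block corners and the grip, with yaw about -12°. m3/m4 show the plug disc at (203,449) in the display, its slot at about +5.5°.

Run:
```python
from h import *
import pickle
np.set_printoptions(suppress=True,precision=4)
D=pickle.load(open("cams3.pkl","rb"))
m1=[(281.3,164.7),(335.7,176.3),(320.3,236.3),(268,225.7)];m2=[(238.7,162.7),(292.7,174.3),(279.3,235),(227,224.3)]
T=[tri([(D["m1"],a),(D["m2"],b)]) for a,b in zip(m1,m2)]
for X,r in T: print("corner",X,r)
for n,q in (("m1",m1),("m2",m2)):
    Q=np.array([ray(D[n],p,.046)[:2] for p in q]); ax=(Q[0]+Q[1]-Q[2]-Q[3])/2; ay=(Q[0]+Q[3]-Q[1]-Q[2])/2
    print(n,"centre",Q.mean(0),"len",np.linalg.norm(ax),np.linalg.norm(ay),"yaw",np.degrees(np.arctan2(ax[1],ax[0])),np.degrees(np.arctan2(-ay[0],ay[1])))
# grip: robot-side top edge, and black silhouette
print("grip -x top edge", [ray(D["m2"],p,.09) for p in ((245,232.7),(260,233.7))], ray(D["m1"],(307,235.7),.09))
for n in ("m1","m2"):
    im=cv2.imread(f"pics/{n}.png"); m=(im.max(2)<62).astype(np.uint8); u,v=proj(D[n],(.41,-.29,.07)).astype(int)
    w=np.zeros_like(m); w[v-45:v+45,u-35:u+35]=1; m=cv2.morphologyEx(m&w,cv2.MORPH_OPEN,np.ones((3,3),np.uint8))
    k=max(cv2.findContours(m,0,1)[0],key=cv2.contourArea)
    r=cv2.minAreaRect(k); print(n,"black",r,[ray(D[n],r[0],.068)])
pl=[];sl=[]
for n in ("m3","m4","m5"):
    im=cv2.imread(f"pics/{n}.png");h=cv2.cvtColor(im,cv2.COLOR_BGR2HSV)
    m=cv2.inRange(h,np.array((14,70,55)),np.array((34,255,255)));u,v=proj(D[n],(.478,-.126,.1)).astype(int)
    w=np.zeros_like(m);w[v-32:v+32,u-32:u+32]=255;m&=w;m=cv2.morphologyEx(m,cv2.MORPH_CLOSE,np.ones((5,5)))
    k=max(cv2.findContours(m,0,1)[0],key=cv2.contourArea);e=cv2.fitEllipse(cv2.convexHull(k));pl.append((D[n],e[0]));print(n,e,ray(D[n],e[0],.1))
print("plug",tri(pl))
```

```text
corner [ 0.4427 -0.2759  0.04  ] 0.0001736388785517464
corner [ 0.4339 -0.3248  0.0484] 0.0002000538605287682
corner [ 0.3766 -0.3127  0.0518] 5.019205370530756e-05
corner [ 0.3853 -0.2633  0.0467] 6.245914851890536e-05
m1 centre [ 0.409  -0.2945] len 0.06022723647521971 0.05091405375652243 yaw -11.621133773561272 -12.26549535111313
m2 centre [ 0.4092 -0.2944] len 0.060608717819342316 0.05002191916737033 yaw -12.195633247618485 -12.44545462802251
grip -x top edge [array([ 0.3954, -0.285 ,  0.09  ]), array([ 0.3946, -0.2972,  0.09  ])] [ 0.3939 -0.2969  0.09  ]
m1 black ((302.51922607421875, 210.4038543701172), (20.39607810974121, 48.04845428466797), 11.309932708740234) [array([ 0.4082, -0.2943,  0.068 ])]
m2 black ((256.6153869628906, 208.923095703125), (15.689291000366211, 50.59796142578125), 11.309932708740234) [array([ 0.4082, -0.2933,  0.068 ])]
m3 ((280.601318359375, 201.1377410888672), (50.67521286010742, 56.001861572265625), 4.692619800567627) [ 0.4805 -0.1274  0.1   ]
m4 ((317.9525451660156, 202.09996032714844), (51.049991607666016, 54.66160583496094), 135.92111206054688) [ 0.4799 -0.1262  0.1   ]
m5 ((246.68310546875, 201.04342651367188), (50.6870231628418, 56.73432159423828), 33.24225616455078) [ 0.4803 -0.1285  0.1   ]
plug (array([ 0.4769, -0.1274,  0.0898]), np.float64(0.0003524031028274482))
```

Run:
```python
from h import *
np.set_printoptions(suppress=True,precision=3)
K=np.array([.4091,-.2944]);S=np.array([.478,-.1274]); ky=np.deg2rad(-12.2)+np.pi/2; sy=YAW+np.pi/2
bot.goto([*K,.2],down(ky)); bot.move_straight([*K,.056],speed=.12,stop_force=15); print("at",monitor.read_eef_pos())
bot.close(60); print("w",monitor.read_gripper_width(),"F",monitor.read_force())
bot.move_straight([*K,.22],speed=.1); print("w",monitor.read_gripper_width(),"F",monitor.read_force(), "q",monitor.read_joints())
bot.goto([*S,.22],down(sy)); bot.move_straight([*S,.16],speed=.1); bot.dwell(.3)
print("F0",monitor.read_force())
hit=bot.move_straight([*S,.1105],speed=.02,stop_force=10); print("hit",hit,monitor.read_eef_pos(),monitor.read_force(),monitor.read_ft_torque(),monitor.read_gripper_width(),monitor.read_t())
```

```text
at [ 0.41  -0.295  0.057]
w 0.012981248564257803 F [-0.7    0.222  2.83 ]
w 0.013263217332729527 F [0.274 0.481 0.413] q [-0.761  0.233  1.729 -0.     1.181 -2.119]
F0 [ 0.327 -0.515 -1.524]
hit False [ 0.478 -0.127  0.11 ] [-2.066 -0.365  1.576] [-0.027  0.503  0.017] 0.013401491945627592 109.5417
```

Inserted freely. Now I'll push it home and turn it.

Run:
```python
from h import *
np.set_printoptions(suppress=True,precision=3)
S=np.array([.478,-.1274]); sy=YAW+np.pi/2
hit=bot.move_straight([*S,.104],speed=.01,stop_force=15); p=monitor.read_eef_pos(); print("home",hit,p,monitor.read_force())
z=p[2]+.0005
t0=monitor.read_ft_torque()[2]
for a in list(np.arange(.1,1.25,.1))+list(np.arange(1.25,1.56,.03)):
    bot.goto([*S,z],down(sy-a)); bot.dwell(.1); t=monitor.read_ft_torque()[2]-t0
    print(round(a,2),round(t,3),monitor.read_force(),round(monitor.read_t(),1))
    if abs(t)>.6 : break
```

```text
home True [ 0.478 -0.127  0.11 ] [-0.243  0.815  6.202]
0.1 0.097 [-4.331  1.397  1.923] 110.2
0.2 0.103 [-4.737  0.963  1.069] 110.5
0.3 0.082 [-5.131  1.439  0.473] 110.9
0.4 0.106 [-4.125  1.528  0.439] 111.2
0.5 0.084 [-4.509  0.383  0.523] 111.6
0.6 0.051 [-6.131  0.998 -0.303] 111.9
0.7 0.014 [-5.069  0.187  0.682] 112.3
0.8 0.011 [-4.495 -0.715 -0.093] 112.6
0.9 0.057 [-5.2    1.086  0.173] 113.0
1.0 0.047 [-4.705 -0.162 -0.332] 113.3
1.1 0.058 [-6.007  1.75   0.278] 113.7
1.2 0.05 [-5.568 -0.1    0.146] 114.0
1.25 0.097 [-5.317  0.727  0.421] 114.4
1.28 0.048 [-6.028  0.378  0.438] 114.7
1.31 0.099 [-5.559  0.181  0.491] 115.1
1.34 0.076 [-5.426  0.58   1.564] 115.4
1.37 0.099 [-5.656 -0.136  1.257] 115.8
1.4 0.082 [-5.425  0.097  1.642] 116.1
1.43 0.113 [-5.868 -0.027 -0.045] 116.5
1.46 0.294 [-6.168  0.442  1.313] 116.8
1.49 0.761 [-5.291  0.562  0.268] 117.2
```

The stop showed clearly at about 1.46 rad, which fits 1.3 plus slot play. I'll press down once more, release and check.

Run:
```python
from h import *
S=np.array([.478,-.1274]); sy=YAW+np.pi/2
print(bot.move_straight([*S,.104],speed=.01,stop_force=15),monitor.read_eef_pos()[2],monitor.read_ft_torque()[2])
bot.gripper_open(); bot.move_straight([*S,.24],speed=.15)
p=[.478,-.126,.26]; bot.goto(p,down(-np.pi/2)); a=snap("wrist","e1")[1]; 
bot.goto([.42,.15,.35],down(0.)); b=snap("side","e2")[1]; d=snap("scene","e3")[1]
print(see(),monitor.read_t())
cv2.imwrite("pics/e.png",cv2.resize(np.vstack([np.hstack([a,b]),np.hstack([d,cv2.resize(a[100:280,180:420],(560,420))])]),(800,600)))
```

```text
True 0.11040612501254388 0.6564263316769786
[] 122.8417
```

View pics/e.png

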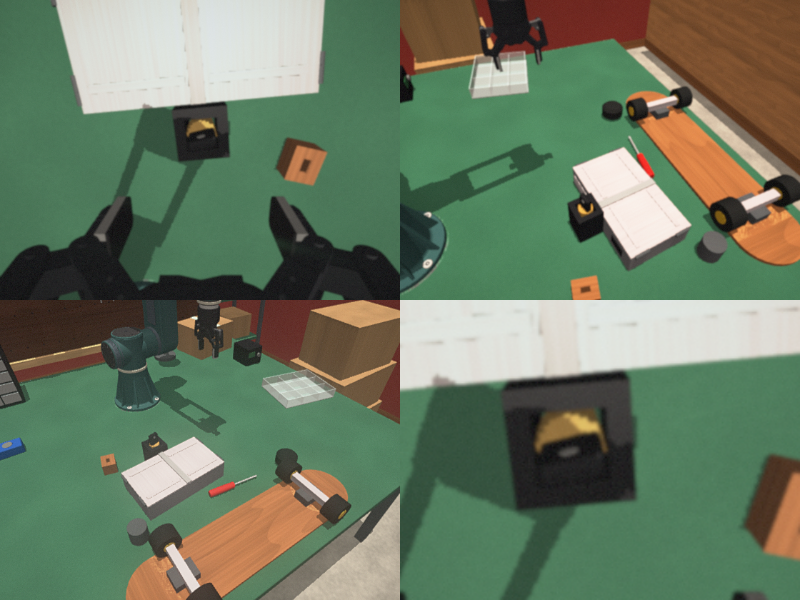

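The key sits home in the plug, turned crosswise at (201,135). The lid is flat with the strip over the seam, the wheel, screwdriver and motor have not moved, and the bench is clear of packs.

```bash
python3 -c "
from bench import workorder
print(workorder.job_done())"
```

```text
the job is handed in; nothing more can be done
None
```

The job is handed in: the one long and four short packs are in their bays, both flaps are shut (right, then left), and the key is home and turned clockwise to its stop; robot time was about 123 s, and no verdict came back.

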